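# Unscrew the left-hand hub knob of a bench spinner

### The job

Take the red-barred hub knob off the small white bench spinner and put it down in the steel tray, without dropping it in. The knob has a left-hand thread, so turn it clockwise (seen from above) to loosen it: feel for the point where the thread lets go, never wrench it against the thread or force it past its stop, and then lift it off. Leave the three small bottles beside the spinner standing where they are.

Things in the scene. Friction and masses are not known exactly. Their poses are not given: they have to be found in the camera images.
- spinner: white bench spinner, box 170 (x) x 150 (y) x 48 mm, fixed, with a round aluminium rotor plate (124 mm across, top at 57 mm). Origin on the table under the hub axis; z up. The steel hub ring (62 mm across, top at about 73 mm) hides the left-hand three-start thread, whose turn within the spinner is not known. More than 30 N between knob and spinner counts as damage.
- knob_mid (a point): middle of the knob's red grip bar, on the knob's axis; z up, x along the bar. Bar 46 (x) x 14 (y) x 30 mm, 15 mm above and below this point, on a black disc 66 mm across, 7 mm thick. Pinch it across its 14 mm, fingertips clear of the disc. Turn clockwise from above (about -z) by an unknown 0.1 to 1.4 rad until the thread lets go; it rises about 1 mm per rad on the way.
- knob_foot (a point): foot of the knob's stem on its axis, 37 mm below knob_mid, same axes: stem 27 mm across with three lugs, 47 mm across, inside the hub. Up and down play in the thread 2.8 mm. While the thread holds, a light pull up (5 N) meets a hard stop. Once let go it lifts freely; turning on leads within 0.1 to 0.2 rad to a hard stop, where it still lifts off. Anticlockwise it only meets a stop.
- knob: the hub knob as a whole, loose, about 0.15 kg; origin and axes as knob_foot. A spring in the hub pushes it up with about 3.5 N, so it jumps up some 4 mm when the thread lets go.
- tray: open steel tray with a dark mat, 160 (x) x 130 (y) x 18 mm, walls and floor 3 mm thick, fixed to the table. Origin under its centre; z up. The knob may stand on its foot in it or lie.
- white_bottle: white bottle with white cap, 24 mm across, 59 mm tall, standing loose by the spinner; origin at the centre of its foot.
- brown_bottle: brown bottle with white cap, 23 mm across, 51 mm tall, standing loose by the spinner; origin at the centre of its foot.
- green_cap_vial: white vial with green cap, 19 mm across, 46 mm tall, standing loose by the spinner; origin at the centre of its foot.

How it is judged:
By the outcome, as a careful person would: the job done as asked, in the order asked, and still so for the second after the job is handed in, with the robot touching nothing.
It also fails if it takes over 67 s, if anything falls off the work surface, if the arm or the gripper's body presses on something with over 40 N, if the wrist force passes 120 N, or if a joint passes its speed limit or range.

### The arm

A 6-joint arm with a two-finger parallel gripper is mounted at the origin on a cart in front of the work surface, level with it; the furniture and walls round the work are solid. World frame = base frame: x ahead of the robot, y to its left, z up, the work surface at z = 0. Lengths are in m, angles in rad, forces in N, time in s.
With the tool pointing down it reaches from about 0.35 to 0.975 m from the base axis. Payload 4.9 kg.
Tool frame: the origin (TCP) lies at the very end of the fingers, on their centre line; the grasp point (between the pads) lies 19 mm behind it; x points along the fingers, y is the direction in which the jaws open and shut, and the axes are right-handed (so a half turn about x gives the same grasp; the last joint's range is limited). The gripper opens to 85 mm and grips with 20 to 120 N. Pads are 22 mm wide; open, the fingers measure 114 mm over their backs; the gripper's body (76 mm by 85 mm) begins 54 mm behind the grasp point. The pads swing forward as they close: fully open they stand 13 mm farther back than shut.
Start: joints at [-1.275, 0.053, 1.613, -0, 1.476, -0.119], TCP at [0.252, -0.572, 0.231] pointing down, gripper open.
Joint ranges: [-3.01, 3.01], [-1.01, 2.22], [0.06, 2.58], [-1.02, 4.17], [0.09, 2.62], [-3.14, 3.14]. Speed limits (rad/s): [2.57, 2.57, 3.14, 3.14, 3.14, 3.14].

### API

Orientations are given as a unit quaternion [w, x, y, z].
In Python, from plant import manip gives the robot as it stands.
- The arm moves only by the tool play_rows, never from a script. Its argument "plan" is a list of rows, each a list of 5 numbers: the shift along the tool's x, y, z in mm, then the turn about the tool's x in rad, then the closure, from -1 (fully open) to 1 (shut). A call has 1 to 8 rows; each row is the pose to reach, as a shift and turn from the pose commanded when the call began, along the tool's axes at that moment; what a row does not reach only later rows make up. A row lasts 1/8 s, in which the tool goes at most 62.5 mm and 10.7 degrees, less where a joint would pass 70% of its speed; a pose out of reach is approached as far as the arm can. A call with a gripper value outside its range is refused whole. The fingers move at their own pace and stop on an object; the grip force is fixed at half the most. Time passes only in rows, so rows that repeat a pose let the fingers close. It gives the time, the measured TCP pose, the force and the opening at its end, in the units of the state.
- manip.state(): the state, without advancing time (a new reading comes with each control period).
- manip.grab_frame(name): name is "side" or "top"; returns a dict with "img" (420x560x3 uint8, red, green, blue), "range_z" (420x560 float32, m along the optical axis (not along the pixel's ray), 0 where there is no reading), "fx", "fy", "cx", "cy" (pixels), "k1" (the pictures are not rectified: a ray, as slopes to the right and down, at radius r is drawn at 1 + k1 r^2 times it, then the intrinsics apply), "origin" and "rotation" of the camera in the world. Camera axes: x right, y up, looking along -z (the intrinsics and any distortion apply to the point x, -y, -z); pixel columns grow to the right and rows downward; lengths in m; the calibration is good to about 2 mm. A picture is of the moment at which its call begins.
- manip.job_done(): hands the job in, once; it reports no verdict.
The state is a dict: "time": time; "joint_pos": joint angles; "joint_vel": joint speeds; "joint_efforts": joint torques, N m; "tool_pos": TCP position; "tool_rot": TCP orientation; "contact_force": force on the tool from outside, world axes, zero at the start; "ft_torque": the same for the moment, N m; "gripper_width": opening from 0.0 (shut) to 1.0 (fully open).
Only numpy, scipy, OpenCV 4.12 (cv2) and the standard library are available. Lean on these libraries where they do the work, as an engineer would, in place of code of your own. Each camera call takes 0.05 s, during which the arm holds its last target. There are 200 camera calls.

## Working session

There is one attempt and no reset: what is moved stays moved. The work goes in short steps, Python scripts to look and compute and a tool call to move; the robot and the scene stay as the last step left them, time stands still between calls to the robot, and variables do not carry over. Pictures are saved under pics/ and viewed, about 8 in all and at most 12, crops included, and the job is handed in when it is done.

Besides the shell and the picture viewer there is one more tool, called after "Request:" by a JSON object that holds its "op" and its "data", one argument or row to a line. play_rows: Moves the arm, as the interface text tells. Its arguments: {"type":"object","properties":{"plan":{"type":"array"}},"required":["plan"]}

```bash
mkdir -p pics; ls
cat > h.py <<'E'
import numpy as np, cv2
from plant import manip
def rays(f,uv):
    uv=np.atleast_2d(np.float64(uv))
    d=np.stack([(uv[:,0]-f["cx"])/f["fx"],(uv[:,1]-f["cy"])/f["fy"]],1)
    s=d.copy()
    for _ in range(10): s=d/(1+f["k1"]*(s**2).sum(1,keepdims=True))
    return np.c_[s[:,0],-s[:,1],-np.ones(len(s))]@np.array(f["rotation"]).T
def onplane(f,uv,z):
    r=rays(f,uv); o=np.array(f["origin"])
    return o+r*((z-o[2])/r[:,2])[:,None]
def depthpt(f,uv):
    uv=np.atleast_2d(uv); r=rays(f,uv)
    return np.array(f["origin"])+r*np.array([f["range_z"][int(v),int(u)] for u,v in uv])[:,None]
E
python3 - <<'E'
from h import *
for n in("top","side"):
    f=manip.grab_frame(n); cv2.imwrite(f"pics/{n}0.png",f["img"][:,:,::-1]); print(n,f["origin"],f["fx"],f["k1"],np.round(f["rotation"],3).tolist())
    np.savez(n+"0.npz",**f)
s=manip.state(); print(s)
E
```

```text
pics
top [ 0.34509772 -0.00245037  1.0424454 ] 434.0416620626123 0.015453353232684706 [-0.689, -0.075, 0.077, 0.717]
side [0.45264717 0.75620686 0.72526103] 448.6730470359263 -0.0024880487867731354 [-0.068, -0.022, 0.419, 0.905]
{'time': 0.1, 'joint_pos': array([-1.27501603e+00,  5.32634060e-02,  1.61417408e+00, -1.43200169e-05,
        1.47601635e+00, -1.19008791e-01]), 'joint_vel': array([ 0.00037295, -0.00156501, -0.00201026, -0.00102096, -0.00065836,
        0.00078975]), 'joint_efforts': array([ 9.63926723e-04, -3.94901741e+01, -3.71363068e+01, -9.45578813e-05,
        3.94356539e-03,  5.01805062e-06]), 'tool_pos': array([ 0.25169575, -0.57144988,  0.23019259]), 'tool_rot': array([-0.14494644, -0.69189049, -0.14625647,  0.6920167 ]), 'contact_force': array([-0.16276749, -0.6338054 ,  0.43552032]), 'ft_torque': array([-0.04113332,  0.01147989,  0.04596953]), 'gripper_width': 0.9991916234506207}
```

View pics/top0.png

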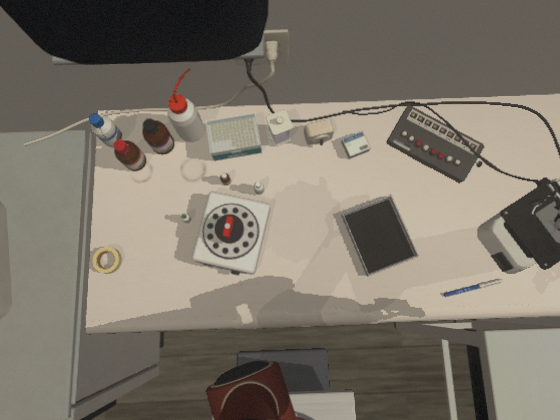

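View pics/side0.png

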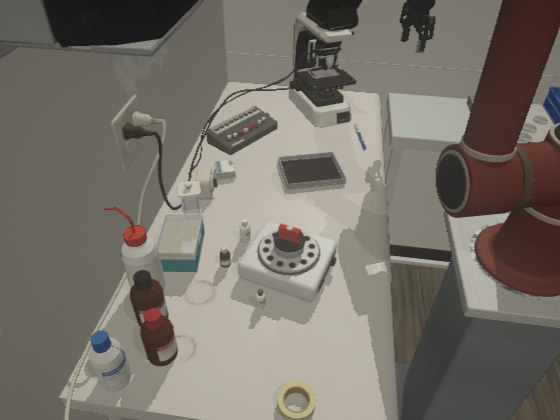

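The top view shows the spinner at about (232,231) with the red bar at (228,226), and the tray at (378,236). The bottles are at (225,179) brown, (259,187) white and (185,217) green. `rotation` is a quaternion, so I'll convert it and then measure.

```bash
sed -i 's/np.array(f\["rotation"\]).T/R.from_quat(np.array(f["rotation"])[[1,2,3,0]]).as_matrix().T/; 1a from scipy.spatial.transform import Rotation as R' h.py
cat > bar.py <<'E'
from h import *
def redmask(f,roi):
    hsv=cv2.cvtColor(f["img"],cv2.COLOR_RGB2HSV)
    m=(((hsv[...,0]<8)|(hsv[...,0]>172))&(hsv[...,1]>140)&(hsv[...,2]>90)).astype(np.uint8)
    k=np.zeros_like(m);x0,x1,y0,y1=roi;k[y0:y1,x0:x1]=1
    return m*k
def rect(P):
    c,s,a=cv2.minAreaRect(np.float32(P[:,:2]*1000)); 
    b=cv2.boxPoints((c,s,a)); e=[b[1]-b[0],b[2]-b[1]]; l=max(e,key=np.linalg.norm)
    return np.round(c,1),np.round(s,1),round(np.arctan2(l[1],l[0])%np.pi,3)
E
python3 - <<'E'
from bar import *
f=dict(np.load("top0.npz"))
m=redmask(f,(200,260,200,260)); v,u=np.nonzero(m); uv=np.c_[u,v]
P=depthpt(f,uv); print(len(uv),"z",np.percentile(P[:,2],[5,50,95]).round(4))
T=P[P[:,2]>np.percentile(P[:,2],80)-.006]; print("bar top",rect(T))
g=dict(np.load("side0.npz")); m2=redmask(g,(265,315,215,250)); v,u=np.nonzero(m2); Q=depthpt(g,np.c_[u,v]); print(len(u),Q.min(0).round(3),Q.max(0).round(3),"side top",rect(Q[Q[:,2]>Q[:,2].max()-.005]))
# all heights over image
vv,uu=np.mgrid[0:420,0:560]; A=depthpt(f,np.c_[uu.ravel(),vv.ravel()]); z=A[:,2].reshape(420,560)
for n,(x0,x1,y0,y1) in dict(spin=(185,280,185,280)).items():
    mm=np.zeros((420,560),bool); mm[y0:y1,x0:x1]=1; mm&=(z>.035)&(z<.054); mm&=f["img"].min(2)>120
    q=A[mm.ravel()]; print(n,rect(q),np.median(q[:,2]))
for n,(x0,x1,y0,y1) in dict(plate=(185,280,185,280)).items():
    mm=np.zeros((420,560),bool); mm[y0:y1,x0:x1]=1; mm&=(z>.053)
    q=A[mm.ravel()]; print(n,cv2.minEnclosingCircle(np.float32(q[:,:2]*1000)))
dk=((f["img"].max(2)<90)).astype(np.uint8); dk[:190]=0;dk[280:]=0;dk[:,:335]=0;dk[:,420:]=0
dk=cv2.morphologyEx(dk,cv2.MORPH_OPEN,np.ones((5,5)))
v,u=np.nonzero(dk); print("tray mat",rect(onplane(f,np.c_[u,v],.004)))
for n,c in dict(green=(185,217),brown=(225,179),white=(259,187)).items():
    x,y=c; q=A.reshape(420,560,3)[y-14:y+15,x-14:x+15].reshape(-1,3); q=q[(q[:,2]>.03)]
    print(n,len(q),(np.median(q,0)*1000).round(),q[:,2].max().round(3))
print(np.median(z[150:180,290:310]))
s=manip.state();print(R.from_quat(s["tool_rot"][[1,2,3,0]]).as_matrix().round(3))
big=cv2.resize(f["img"][195:270,190:275],None,fx=8,fy=8,interpolation=2);cv2.imwrite("pics/crop1.png",big[:,:,::-1][:600])
E
```

```text
124 z [0.0953 0.1133 0.1164]
bar top (array([516. , 106.3]), array([13.5, 44.8]), np.float32(2.898))
55 [0.496 0.098 0.11 ] [0.537 0.118 0.117] side top (array([515.7, 108. ]), array([10. , 41.6]), np.float32(2.89))
spin (array([542.5, 120.4]), array([190.3, 210.8]), np.float32(2.882)) 0.04720652692229088
plate ((480.892822265625, 37.3126106262207), 141.49710083007812)
tray mat (array([ 499.4, -246.3]), array([149.9, 121. ]), np.float32(0.326))
green 49 [554. 214.  36.] 1.042
brown 86 [645. 121.  40.] 1.042
white 112 [617.  42.  44.] 1.042
-0.0007372530127787158
[[-0.001  0.403 -0.915]
 [ 0.002 -0.915 -0.403]
 [-1.    -0.002 -0.   ]]
```

Request:
{"op": "play_rows", "data": {
  "plan": [
    [0, -514, -515, -1.4, -1],
    [0, -514, -515, -1.4, -1],
    [0, -514, -515, -1.4, -1],
    [0, -514, -515, -1.4, -1],
    [0, -514, -515, -1.4, -1],
    [0, -514, -515, -1.4, -1],
    [0, -514, -515, -1.4, -1],
    [0, -514, -515, -1.4, -1]
  ]
}}

```text
time: 1.1
tool_pos: [0.4335, -0.1041, 0.231]
tool_rot: [0.558, 0.435, 0.558, -0.435]
contact_force: [1.3, -0.3, 0.2]
gripper_width: 0.998
```

```bash
cat > go.py <<'E'
import sys
from h import *
# print shift in tool axes (mm) and turn to reach x y z (mm), yaw of tool y
t=np.array([float(a) for a in sys.argv[1:4]]); yaw=float(sys.argv[4])
s=manip.state(); M=R.from_quat(s["tool_rot"][[1,2,3,0]]).as_matrix()
y0=np.arctan2(M[1,1],M[0,1])
print("t",round(s["time"],2),"tcp",(s["tool_pos"]*1000).round(1),"yaw",y0.round(3),"tilt",M[:,0].round(3),"j",s["joint_pos"].round(2),"F",s["contact_force"].round(1),"M",s["ft_torque"].round(2),"w",round(s["gripper_width"],3))
print("shift",(M.T@(t-s["tool_pos"]*1000)).round(1),"turn",round(-(yaw-y0),3))
E
python3 go.py 516 107 150 1.324
```

```text
t 1.1 tcp [ 433.5 -104.1  231. ] yaw 0.247 tilt [ 0. -0. -1.] j [-0.4  -0.4   2.01 -0.    1.53 -0.65] F [ 1.3 -0.3  0.2] M [ 0.03  0.02 -0.05] w 0.998
shift [  81.   131.6 -184.5] turn -1.077
```

Request:
{"op": "play_rows", "data": {
  "plan": [
    [40, 131, -184, -1.08, -1],
    [40, 131, -184, -1.08, -1],
    [40, 131, -184, -1.08, -1],
    [40, 131, -184, -1.08, -1],
    [40, 131, -184, -1.08, -1],
    [40, 131, -184, -1.08, -1],
    [40, 131, -184, -1.08, -1],
    [40, 131, -184, -1.08, -1]
  ]
}}

```text
time: 2.1
tool_pos: [0.5159, 0.104, 0.1911]
tool_rot: [0.701, 0.088, 0.702, -0.088]
contact_force: [-0.8, -0.4, -0.1]
gripper_width: 1.0
```

```bash
python3 go.py 516 107 150 1.324
python3 - <<'E'
from h import *
f=manip.grab_frame("side"); np.savez("s1.npz",**f); a=f["img"][150:300,210:370]; cv2.imwrite("pics/s1.png",cv2.resize(a,None,fx=5,fy=4*5/4,interpolation=2)[:600,:,::-1])
E
```

```text
t 2.1 tcp [515.9 104.  191.1] yaw 1.322 tilt [-0. -0. -1.] j [ 0.06 -0.16  1.88 -0.    1.42 -1.26] F [-0.8 -0.4 -0.1] M [ 0.02  0.03 -0.01] w 1.0
shift [41.1  3.  -0.6] turn -0.002
```

View pics/s1.png

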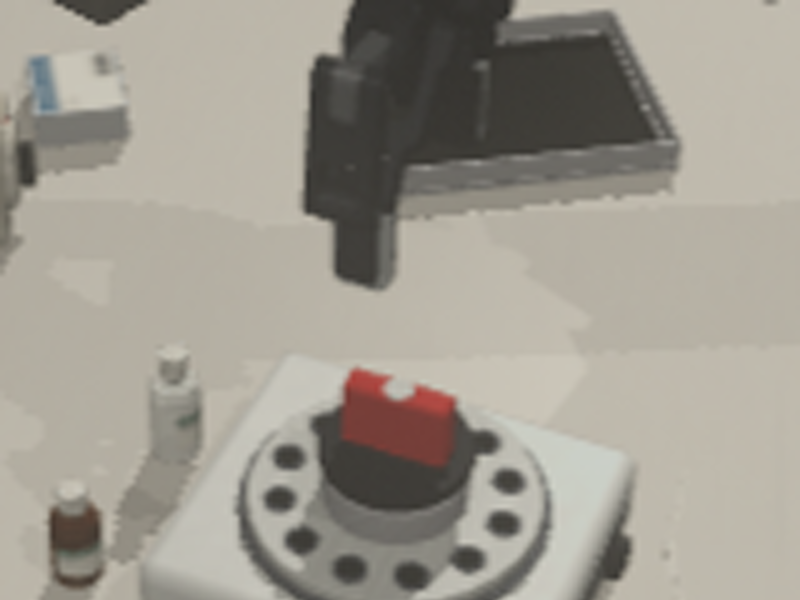

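Side view: the gripper sits upright over the knob, with the bar at crop (398,415). The bottles are undisturbed. Next I'll descend and close partway, then finish the close by feel.

Request:
{"op": "play_rows", "data": {
  "plan": [
    [50, 3, 0, 0, -1],
    [98, 3, 0, 0, -1],
    [100, 3, 0, 0, 0],
    [100, 3, 0, 0, 0.4],
    [100, 3, 0, 0, 0.4],
    [100, 3, 0, 0, 0.5],
    [100, 3, 0, 0, 0.5],
    [100, 3, 0, 0, 0.5]
  ]
}}

```text
time: 3.15
tool_pos: [0.517, 0.107, 0.0917]
tool_rot: [0.702, 0.087, 0.702, -0.087]
contact_force: [-0.1, 0.5, -0.0]
gripper_width: 0.25
```

```bash
python3 go.py 516 107 91 1.324
```

```text
t 3.15 tcp [517.  107.   91.7] yaw 1.324 tilt [ 0.001  0.    -1.   ] j [ 0.06 -0.05  1.96  0.    1.23 -1.26] F [-0.1  0.5 -0. ] M [ 0.05  0.01 -0.05] w 0.25
shift [ 0.7 -0.3 -1. ] turn -0.0
```

Request:
{"op": "play_rows", "data": {
  "plan": [
    [0, 0, 0, 0, 0.58],
    [0, 0, 0, 0, 0.58],
    [0, 0, 0, 0, 0.62],
    [0, 0, 0, 0, 0.62]
  ]
}}

```text
time: 3.65
tool_pos: [0.5168, 0.107, 0.0912]
tool_rot: [0.702, 0.087, 0.702, -0.087]
contact_force: [-0.4, 0.1, 0.1]
gripper_width: 0.189
```

Request:
{"op": "play_rows", "data": {
  "plan": [
    [0, 0, 0, 0, 0.65],
    [0, 0, 0, 0, 0.65]
  ]
}}

```text
time: 3.9
tool_pos: [0.5168, 0.107, 0.0913]
tool_rot: [0.702, 0.087, 0.702, -0.087]
contact_force: [-1.2, -0.0, -0.8]
gripper_width: 0.172
```

Opening is now about 14.6 mm and centred, so I'll grip.

Request:
{"op": "play_rows", "data": {
  "plan": [
    [0, 0, 0, 0, 0.7],
    [0, 0, 0, 0, 0.8],
    [0, 0, 0, 0, 0.8]
  ]
}}

```text
time: 4.28
tool_pos: [0.5168, 0.107, 0.0914]
tool_rot: [0.702, 0.087, 0.702, -0.087]
contact_force: [-0.3, -0.2, 1.6]
gripper_width: 0.154
```

```bash
python3 go.py 516 107 91 1.324
```

```text
t 4.28 tcp [516.8 107.   91.4] yaw 1.324 tilt [ 0.  0. -1.] j [ 0.06 -0.05  1.96  0.    1.23 -1.26] F [-0.3 -0.2  1.6] M [0.09 0.13 0.01] w 0.154
shift [ 0.4 -0.2 -0.8] turn -0.0
```

Request:
{"op": "play_rows", "data": {
  "plan": [
    [-0.4, 0, 0, 0, 0.8],
    [-0.8, 0, 0, 0, 0.8],
    [-0.8, 0, 0, 0, 0.8]
  ]
}}

```text
time: 4.65
tool_pos: [0.5167, 0.107, 0.0916]
tool_rot: [0.702, 0.087, 0.702, -0.087]
contact_force: [1.6, 0.2, -3.7]
gripper_width: 0.152
```

Request:
{"op": "play_rows", "data": {
  "plan": [
    [0.6, 0, 0, 0.04, 0.8],
    [0.6, 0, 0, 0.08, 0.8],
    [0.6, 0, 0, 0.08, 0.8]
  ]
}}

```text
time: 5.03
tool_pos: [0.5167, 0.107, 0.0916]
tool_rot: [0.698, 0.115, 0.698, -0.115]
contact_force: [-0.4, 0.2, 0.4]
gripper_width: 0.15
```

```bash
python3 go.py 516.8 107 91 1.324
```

```text
t 5.03 tcp [516.7 107.   91.6] yaw 1.244 tilt [-0. -0. -1.] j [ 0.06 -0.05  1.96 -0.    1.23 -1.18] F [-0.4  0.2  0.4] M [-0.02 -0.01 -0.  ] w 0.15
shift [0.6 0.1 0. ] turn -0.08
```

Request:
{"op": "play_rows", "data": {
  "plan": [
    [0, 0, 0, 0.04, 0.8],
    [0, 0, 0, 0.08, 0.8],
    [-0.5, 0, 0, 0.08, 0.8],
    [-1, 0, 0, 0.08, 0.8],
    [-1, 0, 0, 0.08, 0.8]
  ]
}}

```text
time: 5.65
tool_pos: [0.5169, 0.107, 0.0927]
tool_rot: [0.693, 0.143, 0.692, -0.143]
contact_force: [-0.9, 0.4, 0.8]
gripper_width: 0.144
```

Request:
{"op": "play_rows", "data": {
  "plan": [
    [0.9, 0, 0, 0.04, 0.8],
    [0.9, 0, 0, 0.08, 0.8],
    [0.4, 0, 0, 0.08, 0.8],
    [-0.1, 0, 0, 0.08, 0.8],
    [-0.1, 0, 0, 0.08, 0.8]
  ]
}}

```text
time: 6.28
tool_pos: [0.517, 0.107, 0.0928]
tool_rot: [0.686, 0.17, 0.686, -0.17]
contact_force: [-0.1, -0.2, 1.4]
gripper_width: 0.146
```

```bash
python3 go.py 516.8 107 91 1.324
```

```text
t 6.28 tcp [517.  107.   92.8] yaw 1.084 tilt [ 0.001  0.    -1.   ] j [ 0.06 -0.05  1.96 -0.    1.23 -1.02] F [-0.1 -0.2  1.4] M [-0.01 -0.01 -0.04] w 0.146
shift [ 1.8 -0.1 -0.2] turn -0.24
```

Request:
{"op": "play_rows", "data": {
  "plan": [
    [-0.4, 0, 0, 0, 0.8],
    [-0.8, 0, 0, 0, 0.8],
    [-0.8, 0, 0, 0, 0.8]
  ]
}}

```text
time: 6.65
tool_pos: [0.517, 0.107, 0.0935]
tool_rot: [0.686, 0.17, 0.686, -0.17]
contact_force: [0.6, 0.4, 0.8]
gripper_width: 0.149
```

Request:
{"op": "play_rows", "data": {
  "plan": [
    [-0.4, 0, 0, 0, 0.8],
    [-0.8, 0, 0, 0, 0.8],
    [-0.8, 0, 0, 0, 0.8]
  ]
}}

```text
time: 7.02
tool_pos: [0.5169, 0.107, 0.0942]
tool_rot: [0.686, 0.17, 0.686, -0.17]
contact_force: [1.1, -0.4, 1.2]
gripper_width: 0.151
```

Request:
{"op": "play_rows", "data": {
  "plan": [
    [-0.4, 0, 0, 0, 0.8],
    [-0.8, 0, 0, 0, 0.8],
    [-0.8, 0, 0, 0, 0.8]
  ]
}}

```text
time: 7.4
tool_pos: [0.5168, 0.107, 0.095]
tool_rot: [0.686, 0.17, 0.686, -0.17]
contact_force: [0.1, 0.2, 0.9]
gripper_width: 0.15
```

Request:
{"op": "play_rows", "data": {
  "plan": [
    [-0.4, 0, 0, 0, 0.8],
    [-0.8, 0, 0, 0, 0.8],
    [-0.8, 0, 0, 0, 0.8]
  ]
}}

```text
time: 7.78
tool_pos: [0.5168, 0.107, 0.0958]
tool_rot: [0.686, 0.17, 0.686, -0.17]
contact_force: [0.8, 1.0, 0.7]
gripper_width: 0.149
```

Request:
{"op": "play_rows", "data": {
  "plan": [
    [-0.5, 0, 0, 0, 0.8],
    [-1, 0, 0, 0, 0.8],
    [-1.5, 0, 0, 0, 0.8],
    [-2, 0, 0, 0, 0.8],
    [-2, 0, 0, 0, 0.8]
  ]
}}

```text
time: 8.4
tool_pos: [0.5167, 0.107, 0.0977]
tool_rot: [0.686, 0.17, 0.686, -0.17]
contact_force: [0.4, 0.4, -1.8]
gripper_width: 0.152
```

```bash
python3 go.py 516.8 107 91 1.324;python3 - <<'E'
from h import *
f=manip.grab_frame("side"); a=f["img"][180:280,230:350]; cv2.imwrite("pics/s2.png",cv2.resize(a,None,fx=6,fy=6,interpolation=2)[:600,:,::-1])
E
```

```text
t 8.4 tcp [516.7 107.   97.7] yaw 1.084 tilt [-0.  0. -1.] j [ 0.06 -0.06  1.95  0.    1.24 -1.02] F [ 0.4  0.4 -1.8] M [-0.04  0.01  0.03] w 0.152
shift [6.7 0.  0.1] turn -0.24
```

View pics/s2.png

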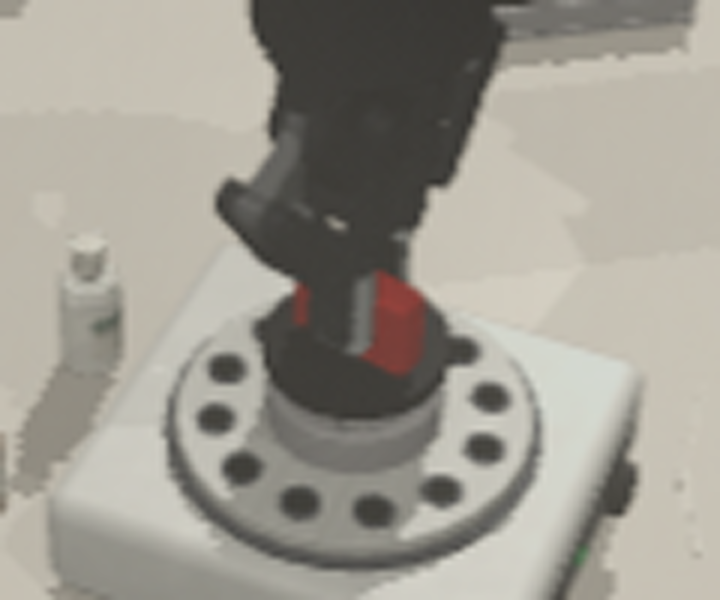

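The fingers hold the bar and the disc has risen with it. Fz is -1.8 N, about the knob's weight, so the thread has let go. I'll lift it off.

Request:
{"op": "play_rows", "data": {
  "plan": [
    [-2, 0, 0, 0, 0.8],
    [-4, 0, 0, 0, 0.8],
    [-6, 0, 0, 0, 0.8],
    [-8, 0, 0, 0, 0.8]
  ]
}}

```text
time: 8.95
tool_pos: [0.5168, 0.107, 0.106]
tool_rot: [0.686, 0.17, 0.686, -0.17]
contact_force: [-0.6, -0.2, -0.9]
gripper_width: 0.151
```

Request:
{"op": "play_rows", "data": {
  "plan": [
    [-10, 0, 0, 0, 0.8],
    [-20, 0, 0, 0, 0.8],
    [-30, 0, 0, 0, 0.8],
    [-40, 0, 0, 0, 0.8],
    [-52, 0, 0, 0, 0.8],
    [-64, 0, 0, 0, 0.8],
    [-70, 0, 0, 0, 0.8]
  ]
}}

```text
time: 9.82
tool_pos: [0.5173, 0.107, 0.1771]
tool_rot: [0.687, 0.171, 0.686, -0.17]
contact_force: [-0.8, -0.7, -1.7]
gripper_width: 0.15
```

```bash
python3 go.py 499 -246 176 1.0;python3 - <<'E'
from bar import *
f=manip.grab_frame("side"); a=f["img"][120:280,200:360]; cv2.imwrite("pics/s3.png",cv2.resize(a,None,fx=3.7,fy=3.7,interpolation=2)[:600,:,::-1])
E
```

```text
t 9.82 tcp [517.3 107.  177.1] yaw 1.084 tilt [ 0.002  0.    -1.   ] j [ 0.06 -0.14  1.89  0.    1.39 -1.02] F [-0.8 -0.7 -1.7] M [-0.04  0.03 -0.02] w 0.15
shift [   1.1 -320.6  149. ] turn 0.084
```

View pics/s3.png

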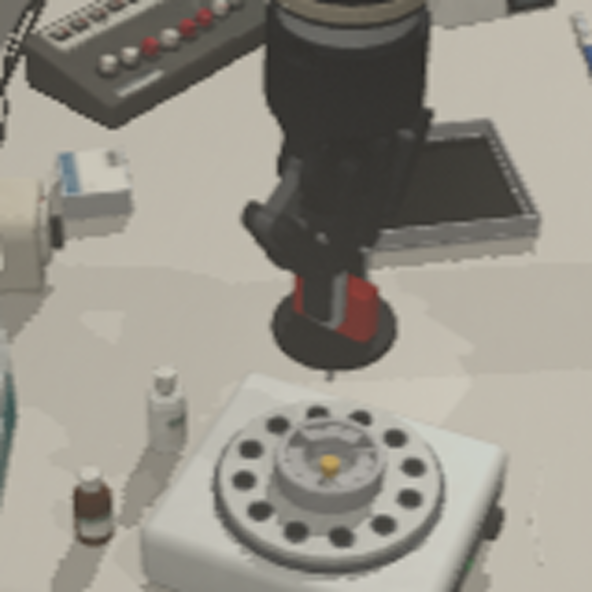

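Side view: the knob is off and held, the hub is open with its spring showing, and the bottles are still standing. Moving to the tray.

Request:
{"op": "play_rows", "data": {
  "plan": [
    [0, -20, 9, 0, 0.8],
    [0, -65, 30, 0, 0.8],
    [0, -115, 53, 0, 0.8],
    [0, -165, 77, 0, 0.8],
    [0, -215, 100, 0, 0.8],
    [0, -265, 123, 0, 0.8],
    [0, -305, 142, 0, 0.8],
    [0, -320, 149, 0, 0.8]
  ]
}}

```text
time: 10.88
tool_pos: [0.4983, -0.2475, 0.1755]
tool_rot: [0.686, 0.171, 0.686, -0.171]
contact_force: [0.1, 0.7, -2.5]
gripper_width: 0.148
```

Request:
{"op": "play_rows", "data": {
  "plan": [
    [10, 0, 0, 0, 0.8],
    [30, 0, 0, 0, 0.8],
    [55, 0, 0, 0, 0.8],
    [80, 0, 0, 0, 0.8],
    [100, 0, 0, 0, 0.8],
    [115, 0, 0, 0, 0.8],
    [120, 0, 0, 0, 0.8],
    [120, 0, 0, 0, 0.8]
  ]
}}

```text
time: 11.88
tool_pos: [0.499, -0.2456, 0.0559]
tool_rot: [0.686, 0.17, 0.686, -0.17]
contact_force: [-0.4, -0.7, -1.7]
gripper_width: 0.15
```

```bash
python3 go.py 499 -246 31 1.084;python3 - <<'E'
from bar import *
f=manip.grab_frame("side"); a=f["img"][70:230,230:390]; cv2.imwrite("pics/s4.png",cv2.resize(a,None,fx=3.7,fy=3.7,interpolation=2)[:600,:,::-1])
E
```

```text
t 11.88 tcp [ 499.  -245.6   55.9] yaw 1.084 tilt [ 0. -0. -1.] j [-0.59  0.07  1.91  0.    1.17 -1.68] F [-0.4 -0.7 -1.7] M [-0.01 -0.01 -0.05] w 0.15
shift [24.9 -0.4  0.2] turn 0.0
```

View pics/s4.png

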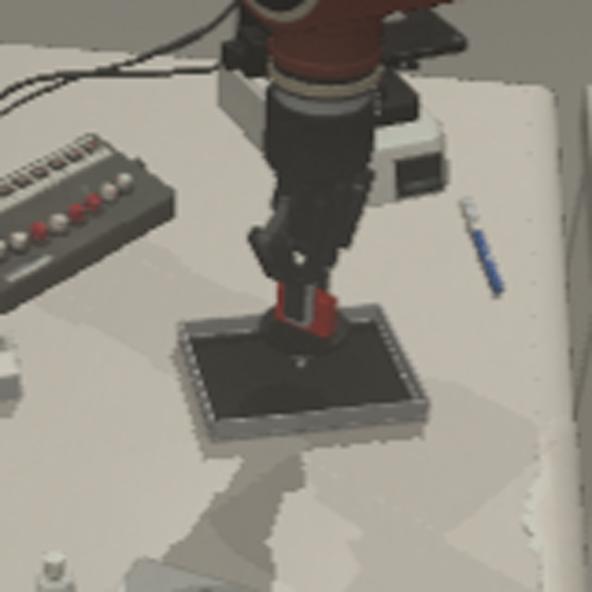

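The knob is centred over the tray at crop (300,345), clear of all walls. Now I'll lower it and feel for the floor.

Request:
{"op": "play_rows", "data": {
  "plan": [
    [6, 0, 0, 0, 0.8],
    [12, 0, 0, 0, 0.8],
    [17, 0, 0, 0, 0.8],
    [20, 0, 0, 0, 0.8],
    [21, 0, 0, 0, 0.8],
    [21, 0, 0, 0, 0.8]
  ]
}}

```text
time: 12.68
tool_pos: [0.4989, -0.2456, 0.0348]
tool_rot: [0.686, 0.17, 0.686, -0.17]
contact_force: [-0.5, 0.6, -1.6]
gripper_width: 0.151
```

Request:
{"op": "play_rows", "data": {
  "plan": [
    [0.5, 0, 0, 0, 0.8],
    [1, 0, 0, 0, 0.8],
    [1.5, 0, 0, 0, 0.8],
    [1.5, 0, 0, 0, 0.8]
  ]
}}

```text
time: 13.18
tool_pos: [0.4988, -0.2455, 0.0332]
tool_rot: [0.686, 0.17, 0.686, -0.17]
contact_force: [-0.5, -0.7, -1.9]
gripper_width: 0.151
```

Request:
{"op": "play_rows", "data": {
  "plan": [
    [0.5, 0, 0, 0, 0.8],
    [1, 0, 0, 0, 0.8],
    [1, 0, 0, 0, 0.8]
  ]
}}

```text
time: 13.55
tool_pos: [0.4988, -0.2455, 0.0322]
tool_rot: [0.686, 0.17, 0.686, -0.17]
contact_force: [-0.5, -0.5, -2.3]
gripper_width: 0.149
```

Request:
{"op": "play_rows", "data": {
  "plan": [
    [0.5, 0, 0, 0, 0.8],
    [1, 0, 0, 0, 0.8],
    [1, 0, 0, 0, 0.8]
  ]
}}

```text
time: 13.92
tool_pos: [0.4989, -0.2456, 0.032]
tool_rot: [0.686, 0.17, 0.686, -0.17]
contact_force: [-1.9, 1.3, 5.3]
gripper_width: 0.15
```

Request:
{"op": "play_rows", "data": {
  "plan": [
    [0.5, 0, 0, 0, 0.8],
    [1, 0, 0, 0, 0.8],
    [1, 0, 0, 0, 0.8]
  ]
}}

```text
time: 14.3
tool_pos: [0.499, -0.2456, 0.032]
tool_rot: [0.686, 0.17, 0.686, -0.17]
contact_force: [-5.2, 2.4, 10.4]
gripper_width: 0.15
```

The knob is on the floor at z = 32.0 mm. I'll relieve the load, open gently and back away.

Request:
{"op": "play_rows", "data": {
  "plan": [
    [-0.8, 0, 0, 0, 0.8],
    [-1.5, 0, 0, 0, 0.8],
    [-1.5, 0, 0, 0, 0.65],
    [-1.5, 0, 0, 0, 0.6],
    [-1.5, 0, 0, 0, 0.5],
    [-1.5, 0, 0, 0, 0.3],
    [-1.5, 0, 0, 0, 0.2],
    [-1.5, 0, 0, 0, 0.2]
  ]
}}

```text
time: 15.3
tool_pos: [0.4988, -0.2455, 0.0318]
tool_rot: [0.686, 0.17, 0.686, -0.17]
contact_force: [0.7, -1.0, -0.7]
gripper_width: 0.398
```

Request:
{"op": "play_rows", "data": {
  "plan": [
    [-5, 0, 0, 0, 0.2],
    [-15, 0, 0, 0, 0.2],
    [-30, 0, 0, 0, 0.2],
    [-60, 0, 0, 0, 0.2],
    [-100, 0, 0, 0, 0.2],
    [-140, 0, 0, 0, 0.2],
    [-150, 0, 0, 0, 0.2],
    [-150, 0, 0, 0, 0.2]
  ]
}}

```text
time: 16.3
tool_pos: [0.4991, -0.2457, 0.1827]
tool_rot: [0.687, 0.17, 0.686, -0.171]
contact_force: [-0.6, -0.6, -0.8]
gripper_width: 0.403
```

```bash
python3 go.py 499 -246 31 1.084;python3 - <<'E'
from bar import *
f=manip.grab_frame("side"); a=f["img"][120:320,200:400]; cv2.imwrite("pics/s5.png",cv2.resize(a,None,fx=3,fy=3,interpolation=2)[:600,:,::-1])
m=redmask(f,(270,350,140,200)); v,u=np.nonzero(m); Q=depthpt(f,np.c_[u,v]); print(len(u),np.median(Q,0).round(3),Q[:,2].max())
g=manip.grab_frame("top"); g0=dict(np.load("top0.npz"))
for n,(x,y) in dict(green=(185,217),brown=(225,179),white=(259,187)).items():
    s=np.s_[y-12:y+13,x-12:x+13]; print(n,np.abs(g["img"][s].astype(int)-g0["img"][s]).mean().round(1))
E
```

```text
t 16.3 tcp [ 499.1 -245.7  182.7] yaw 1.084 tilt [ 0.001 -0.001 -1.   ] j [-0.59 -0.08  1.82 -0.    1.39 -1.68] F [-0.6 -0.6 -0.8] M [-0.    0.   -0.02] w 0.403
shift [151.7  -0.2  -0.2] turn -0.0
26 [ 0.491 -0.242  0.054] 0.05765297764180133
green 16.7
brown 19.0
white 20.2
```

View pics/s5.png

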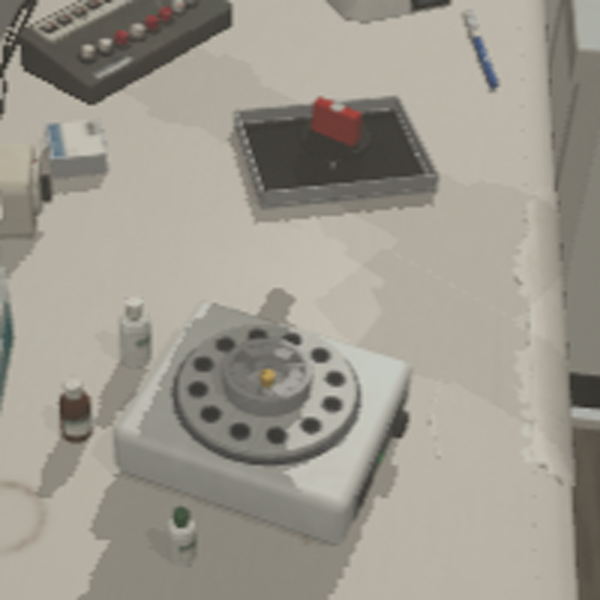

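The knob stands upright in the tray at crop (337,130), about 58 mm to the bar's top. All three bottles stand in their original places; the brightness differences in the top view fit the arm's shadow.

```bash
python3 -c "
from plant import manip
print(manip.job_done())"
```

```text
the job is handed in; nothing more can be done
None
```

The knob is off the spinner and standing on its foot in the tray, and I've handed the job in, at about 16.4 s of the 67 s allowed.

- **Loosening:** I pinched the red bar across its 14 mm and turned it clockwise in 0.08 rad steps. The first light pull up met the hard stop. After about 0.16 rad it lifted freely, and I had turned it 0.24 rad in all by the time I lifted it off. I felt no resistance to turning.
- **Placing:** I lowered it until it touched the tray floor, at about 32 mm tool height. The last small step pressed a little harder than it needed to, about 10 N at the wrist. I eased that off before opening the fingers and backing away 150 mm.

**Last checks:**
- The side picture shows the knob upright near the middle of the tray, with the top of the bar at about 58 mm (57 mm expected).
- The hub is empty, and all three bottles stand where they were.
- My before/after comparison of the top view around the bottles did show differences (16.7 to 20.2 grey levels on average). I put these down to the arm's shadow, because the side view shows the bottles in place, but I did not re-measure their positions.

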